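# Open the bench bar clamp

## Task

Open up the bar clamp on the bench so that the throttle body can be taken out later: press down the ratchet release lever on the sliding jaw and, keeping it pressed, push the jaw back along its bar until it is right up against the bracket at the tail end, then let go and move clear. Use only the fingertips, pick nothing up and do not force the jaw; leave the throttle body standing where it is and do not disturb the oil filter, the tin or the spanner.

Things in the scene. Friction and masses are not known exactly. Their poses are not given: they have to be found in the camera images.
- clamp: grey cast bar clamp bolted to the bench; it cannot move. Its 16 mm wide steel bar, saw teeth on top (tips 32 mm up), runs along the clamp's x from the screw head (T-handle at x = -226 mm, swivel pad face at x = -96) to the tail bracket (x = +236). Origin: on the bench under the bar, where the sliding jaw's clamping face stands at jaw = 0. z is up; +x is the way the jaw opens.
- jaw (a joint): travel of the grey sliding jaw along the bar, m: 0 furthest in, 0.105 fully back at the tail bracket; starts at 0.004 to 0.04. With the release up, the ratchet locks it against being pushed back (+x) but lets it slide in. With the release held down it slides at 3 to 5 N and stays where left.
- release (a joint): angle of the release lever on the jaw, rad: 0 up (engaged), grows as the pad is pressed down, 0.25 at its stop. The pawl clears the teeth above about 0.14. A spring lifts it again: at pad it takes about 4 N to begin and 7 N at the stop. At the start it may rest at up to 0.08, its pawl lying on a tooth.
- pad (a point): where to press: top face of the steel lever's flat pad, on the bar's centre line, 61 mm above the bench when up, 11 mm lower and 6 mm further back at its stop. Pad: 34 mm wide, from 49 mm before to 13 mm behind this point, open above and at both sides. At release = 0 it lies 96 mm behind the clamping face, 22 mm before the hand rest; the pivot is 44 mm before and 31 mm below it.
- rest (a point): middle of the front face of the jaw's upright hand rest, behind the lever; the fingertip holding the pad down pushes the jaw back (+x) by this face. 118 mm behind the clamping face, 64 mm above the bench; the rest is 40 mm wide, 12 mm thick, top 83 mm above the bench. Axes as the clamp's.
- jaw_face (a point): middle of the sliding jaw's clamping face, 62 mm above the bench; axes as the clamp's. The upright behind it is 20 mm thick, 44 mm wide, top 88 mm above the bench; the whole jaw is 130 mm long in x and 48 mm wide.
- throttle: loose aluminium throttle body (0.4 to 0.7 kg), the workpiece: 80 x 80 x 9 mm square flange with an open round body 62 mm across, 63 mm high in all; it stands free on two wooden packers (tops 36 mm above the bench) between the jaws. Origin: centre of its underside.
- oil_filter: loose white spin-on oil filter, 74 mm across and 78 mm high, standing on the bench; origin at the centre of its underside
- tin: loose closed tin, 72 mm across and 75 mm high, standing on the bench; origin at the centre of its underside
- spanner: loose steel spanner 170 mm long lying on the bench on the robot's side of the clamp; origin under its middle, x along it
- tail (a point): top middle of the front face of the tail bracket that stops the jaw; 46 mm above the bench, bracket 46 mm wide; 236 mm along +x from the clamp's origin
Mind the look-alikes: they are no part of the job. Leave any blue look-alike of the throttle alone.

How it is judged:
By the outcome, as a careful person would: the job done as asked, in the order asked, and still so for the second after the job is handed in, with the robot touching nothing.
It also fails if it takes over 32 s, if anything falls off the work surface, if the arm or the gripper's body presses on something with over 40 N, if the wrist force passes 120 N, or if a joint passes its speed limit or range.

## Robot

A 6-joint arm with a two-finger parallel gripper is mounted at the origin on the work surface. World frame = base frame: x ahead of the robot, y to its left, z up, the work surface at z = 0. Lengths are in mm, angles in rad, forces in N, time in s.
With the tool pointing down it reaches from about 300 to 875 mm from the base axis. Payload 6.4 kg.
Tool frame: the origin (TCP) lies midway between the tips of the shut fingers; the grasp point (between the pads) lies 19 mm behind it; z points along the fingers, y is the line along which they close (so a half turn about z gives the same grasp; the last joint's range is limited). The gripper opens to 85 mm and grips with 20 to 120 N. Pads are 22 mm wide; open, the fingers measure 114 mm over their backs; the gripper's body (76 mm by 85 mm) begins 54 mm behind the grasp point. The pads swing forward as they close: fully open they stand 13 mm farther back than shut.
Start: joints at [-1.349, 0.181, 1.607, -0, 1.354, -0.206], TCP at [238.567, -523.189, 231.288] pointing down, gripper open.
Joint ranges: [-2.99, 2.99], [-0.89, 2.07], [0.3, 2.58], [-1.14, 4.28], [0, 2.63], [-3.12, 3.12]. Speed limits (rad/s): [2.57, 2.57, 3.01, 3.14, 3.14, 3.14].

## Interface

Orientations are given as a unit quaternion [w, x, y, z].
In Python, from station import bot gives the robot as it stands.
- The arm moves only by the tool apply_moves, never from a script. Its arguments are lists of equal length, an entry for each row: "travel": the shift along the tool's x, y, z in units of 100 cm (1.0 is 100 cm), a list of three; "dr": the turn, a rotation vector about the tool's x, y, z in units of 180 degrees (1.0 is 180 degrees), a list of three. A call has exactly 10 rows; each row is the pose to reach, as a shift and turn from the pose commanded when the call began, along the tool's axes at that moment, turning the shorter way round; what a row does not reach only later rows make up. A row lasts 1/8 s, in which the tool goes at most 62.5 mm and 10.7 degrees, less where a joint would pass 70% of its speed; a pose out of reach is approached as far as the arm can. A call with a number of a shift or a turn outside -1 to 1 is refused whole. A call with a gripper value outside its range is refused whole. "hand" is the closure, from 0 (fully open) to 1 (shut), set as the call begins (left out, the last holds). The fingers move at their own pace and stop on an object; "force" is the grip in N (left out, the last holds). Time passes only in rows, so rows that repeat a pose let the fingers close, or fill a call up. It gives the time, the measured TCP pose, the force, the opening and the grip force at its end, in the units of the state.
- bot.observe(): the state, without advancing time (a new reading comes with each control period).
- bot.grab_frame(name): name is "scene" or "top" or "wrist"; returns a dict with "img" (384x512x3 uint8, red, green, blue), "intrinsics" (3x3 intrinsics, pixels), "xyz" and "attitude" of the camera in the world. Camera axes: x right, y up, looking along -z (the intrinsics and any distortion apply to the point x, -y, -z); pixel columns grow to the right and rows downward; lengths in mm; the calibration is good to about 2 mm. A picture is of the moment at which its call begins. There is no depth.
- bot.job_done(): hands the job in; it is judged then, once.
The state is a dict: "t": time; "qpos": joint angles; "joint_velocities": joint speeds; "effort": joint torques, N m; "position": TCP position; "eef_rot": TCP orientation; "wrist_force": force on the tool from outside, world axes, zero at the start; "moment": the same for the moment, N m; "finger_gap": finger opening in mm; "finger_force": force on a finger pad.
Only numpy, scipy, OpenCV 4.12 (cv2) and the standard library are available. Lean on these libraries where they do the work, as an engineer would, in place of code of your own. Each camera call takes 0.05 s, during which the arm holds its last target. There are 200 camera calls.

## Working session

There is one attempt and no reset: what is moved stays moved. The work goes in short steps, Python scripts to look and compute and a tool call to move; the robot and the scene stay as the last step left them, time stands still between calls to the robot, and variables do not carry over. Pictures are saved under pics/ and viewed, at most 11 in all, crops included, and the job is handed in when it is done.

Besides the shell and the picture viewer there is one more tool, called after "Request:" by a JSON object that holds its "method" and its "body". apply_moves: Moves the arm, as the interface text tells. Shifts and turns lie within -1 to 1; 1 stands for 100 cm of shift or 180 degrees of turn. Its arguments: {"type":"object","properties":{"travel":{"type":"array"},"dr":{"type":"array"},"hand":{"type":"number"},"force":{"type":"number"}},"required":["travel","dr"]}

```bash
mkdir -p pics; cat > h.py <<'E'
import numpy as np, cv2, json, pickle
from scipy.spatial.transform import Rotation as R
def cam(f):
    a=np.array(f["attitude"],float)
    M=a if a.shape==(3,3) else R.from_quat(a[[1,2,3,0]]).as_matrix()
    return np.array(f["intrinsics"]),np.array(f["xyz"],float),M
def ray(f,u,v,z):
    K,c,M=cam(f); p=np.linalg.inv(K)@[u,v,1]; d=M@[p[0],-p[1],-p[2]]
    return c+d*(z-c[2])/d[2]
def proj(f,P):
    K,c,M=cam(f); q=M.T@(np.array(P,float)-c); p=K@[q[0],-q[1],-q[2]]; return p[:2]/p[2]
E
python3 - <<'E'
from station import bot
from h import *
F={}
for n in("top","scene","wrist"):
    f=bot.grab_frame(n);F[n]=f
    print(n,{k:(np.round(v,3).tolist()) for k,v in f.items() if k!="img"},[k for k in f])
pickle.dump(F,open("f0.pkl","wb"))
cv2.imwrite("pics/top0.png",cv2.resize(F["top"]["img"][:,:,::-1],(800,600),interpolation=cv2.INTER_CUBIC))
cv2.imwrite("pics/sc0.png",cv2.resize(F["scene"]["img"][:,:,::-1],(800,600),interpolation=cv2.INTER_CUBIC))
print(bot.observe())
E
```

```text
top {'intrinsics': [[398.532, 0.0, 260.694], [0.0, 398.532, 196.148], [0.0, 0.0, 1.0]], 'xyz': [375.948, -85.53, 907.065], 'attitude': [-0.624, -0.068, 0.082, 0.774]} ['img', 'intrinsics', 'xyz', 'attitude']
scene {'intrinsics': [[401.208, 0.0, 255.086], [0.0, 401.208, 190.9], [0.0, 0.0, 1.0]], 'xyz': [896.735, 166.614, 752.729], 'attitude': [0.429, 0.12, 0.242, 0.862]} ['img', 'intrinsics', 'xyz', 'attitude']
wrist {'intrinsics': [[280.655, 0.0, 252.149], [0.0, 280.655, 194.115], [0.0, 0.0, 1.0]], 'xyz': [307.775, -492.624, 372.519], 'attitude': [0.832, -0.124, 0.081, -0.535]} ['img', 'intrinsics', 'xyz', 'attitude']
{'t': 0.15, 'qpos': array([-1.34927191e+00,  1.81377880e-01,  1.60776477e+00,  1.26947606e-05,
        1.35383305e+00, -2.06324051e-01]), 'joint_velocities': array([-0.00070101, -0.00092665, -0.00157377, -0.00025281, -0.0014756 ,
       -0.00167526]), 'effort': array([ 1.20299290e-03, -4.45261610e+01, -3.51693392e+01, -1.95230296e-04,
        5.74475911e-03, -2.36708871e-06]), 'position': array([ 238.48692354, -522.7415196 ,  230.59345609]), 'eef_rot': array([-6.91550514e-04,  9.77205399e-01,  2.12294915e-01,  9.41792998e-07]), 'wrist_force': array([-0.30162504,  0.751283  ,  0.983738  ]), 'moment': array([ 0.02610012,  0.06067179, -0.03533804]), 'finger_force': 0.0, 'finger_gap': 85.14963937804406}
```

View pics/top0.png

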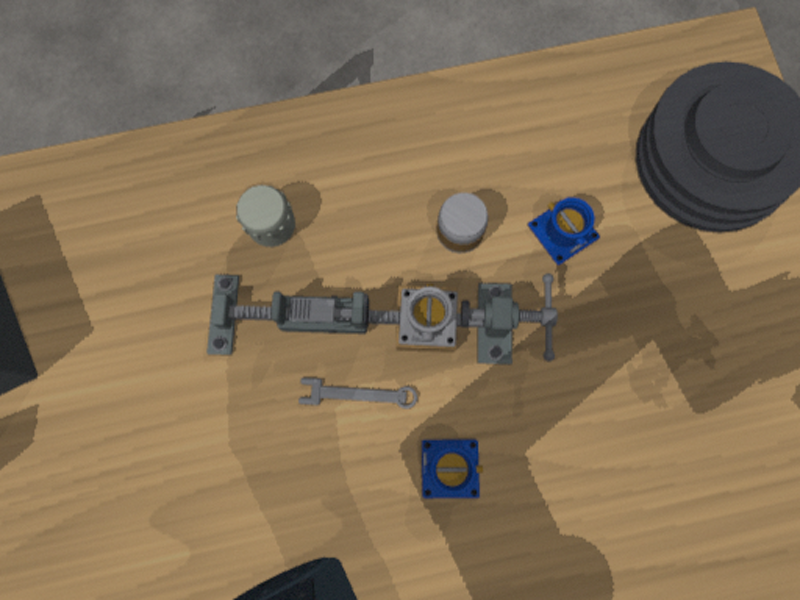

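View pics/sc0.png

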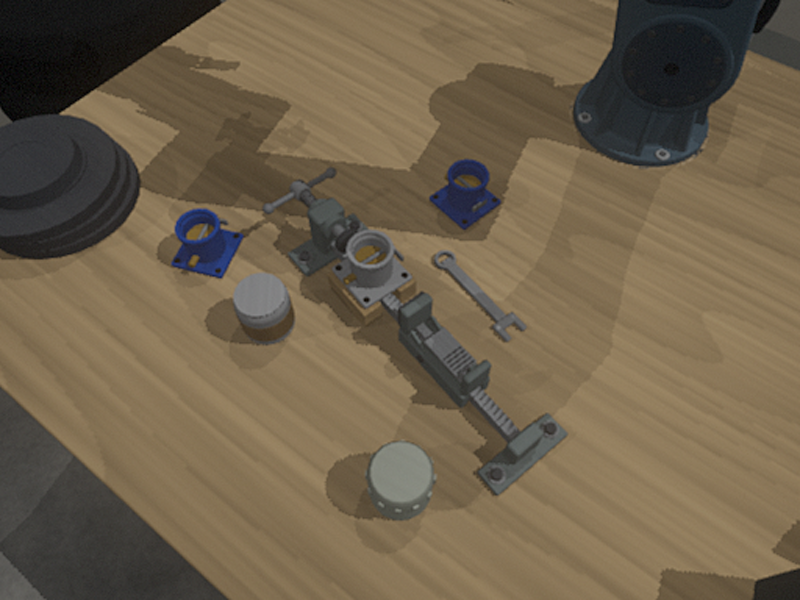

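The top view shows one grey clamp, with its tail bracket near (222,314), the jaw from 272 to 368 in x, and the T-handle at (549,316). The grey throttle at (430,315) is the workpiece. The blue look-alikes at (567,228) and (451,470) are to be left alone. The oil filter is at (265,212), the tin at (463,220) and the spanner at (358,392). I'll enlarge the jaw in both views.

```bash
python3 - <<'E'
from h import *
F=pickle.load(open("f0.pkl","rb"))
a=F["top"]["img"][170:235,128:248,::-1]; cv2.imwrite("pics/topc.png",cv2.resize(a,None,fx=6.6,fy=6.6,interpolation=cv2.INTER_CUBIC))
b=F["scene"]["img"][180:320,230:370,::-1]; cv2.imwrite("pics/scc.png",cv2.resize(b,None,fx=4.2,fy=4.2,interpolation=cv2.INTER_CUBIC))
E
```

```text
(no output)
```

View pics/topc.png

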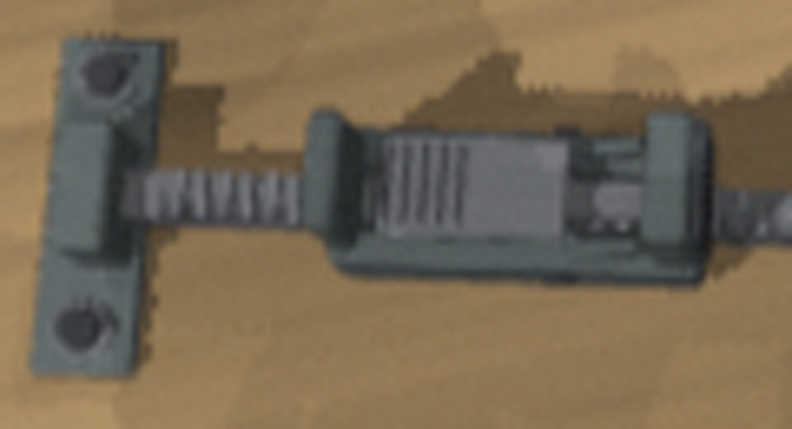

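View pics/scc.png

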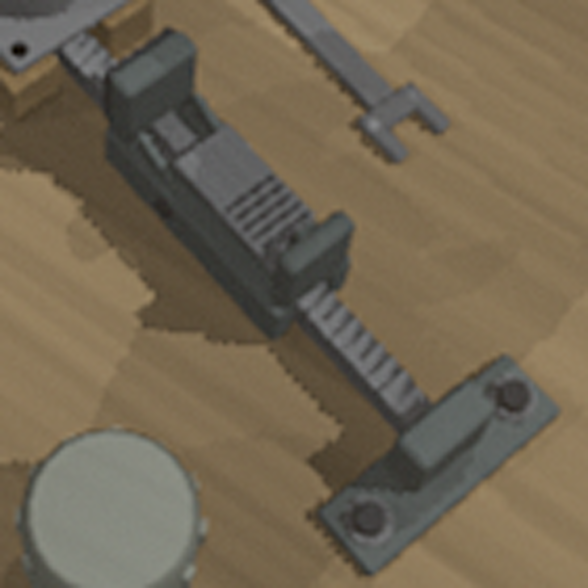

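The enlarged crops confirm the lever pad (grooved, crop px 380–567 × 135–240), the rest on its left (308–343), the upright with the clamping face at 690, and the tail bracket's front top edge at (113,123)–(100,253).

```bash
python3 - <<'E'
from h import *
F=pickle.load(open("f0.pkl","rb"));f=F["top"]
def T(x,y,z): return ray(f,128+x/6.6,170+y/6.6,z)
tail=(T(113,123,46)+T(100,253,46))/2
rt=T(338,178,83); ft=T(689,177,88); padf=T(567,188,61)
bol=(T(105,72,10),T(80,328,10))
print("tail",tail,"restfront",rt,"face",ft,"padfront",padf,"bolts",bol)
print("bar teeth",T(150,193,32),T(780,216,32))
d=ft-tail;d=-d[:2]/np.linalg.norm(d[:2]);print("u",d,"yaw",np.degrees(np.arctan2(d[1],d[0])))
b=bol[1]-bol[0];print("bolt line",np.degrees(np.arctan2(b[1],b[0])))
for n,p in(("rest-face",rt-ft),("tail-face",tail-ft),("tail-rest",tail-rt),("padfront-face",padf-ft)):print(n,p[:2]@d, p[:2]@[-d[1],d[0]])
# scene check
s=F["scene"]
def S(x,y,z): return ray(s,230+x/4.2,180+y/4.2,z)
print("scene tail",(S(405,450,46)+S(500,365,46))/2) 
print("scene rest top mid back/front",S(318,245,83),"face top",S(148,66,88))
for nm,z,h in(("handle",549,316),):
    print(ray(f,549/1.5625,316/1.5625,45))
E
```

```text
tail [609.06751902 130.70587811  46.        ] restfront [586.40214917  48.32339647  83.        ] face [561.67546327 -61.91018227  88.        ] padfront [572.69350044 -21.18430929  61.        ] bolts (array([660.17771224, 133.99025913,  10.        ]), array([571.74706068, 156.16847228,  10.        ]))
bar teeth [607.87185126 120.03710934  32.        ] [554.54254766 -87.80717206  32.        ]
u [0.23891862 0.97103959] yaw 76.17727498376114
bolt line 165.92074272277483
rest-face 112.94883521998027 2.326263033274305
tail-face 198.36066561494093 0.0
tail-rest 85.41183039496063 -2.326263033274305
padfront-face 42.178849388625224 -0.9687811342266777
scene tail [609.85741881 138.4999771   46.        ]
scene rest top mid back/front [597.4248605   55.57894039  83.        ] face top [571.54226254 -55.04534625  88.        ]
[ 503.72119832 -314.5986409    45.        ]
```

Request:
{"method": "apply_moves", "body": {"travel": [[0.02, -0.013, 0], [0.06, -0.04, 0], [0.1, -0.066, 0], [0.14, -0.093, 0], [0.18, -0.119, 0], [0.22, -0.146, 0], [0.26, -0.172, 0], [0.3, -0.199, 0], [0.34, -0.225, 0], [0.38, -0.252, 0]], "dr": [[0, 0, -0.01], [0, 0, -0.03], [0, 0, -0.05], [0, 0, -0.07], [0, 0, -0.09], [0, 0, -0.11], [0, 0, -0.13], [0, 0, -0.15], [0, 0, -0.17], [0, 0, -0.19]], "hand": 1, "force": 20}}

```text
t: 1.4
position: [480.1, -133.5, 231.3]
eef_rot: [-0.0, 0.871, 0.492, 0.0]
wrist_force: [0.3, 0.5, -0.2]
finger_gap: -0.0
finger_force: 0.0
```

Request:
{"method": "apply_moves", "body": {"travel": [[0.035, 0.001, 0], [0.07, 0.002, 0], [0.105, 0.003, 0.01], [0.14, 0.003, 0.03], [0.165, 0.004, 0.05], [0.185, 0.004, 0.07], [0.194, 0.004, 0.081], [0.194, 0.004, 0.081], [0.194, 0.004, 0.081], [0.194, 0.004, 0.081]], "dr": [[0, 0, -0.02], [0, 0, -0.04], [0, 0, -0.06], [0, 0, -0.08], [0, 0, -0.09], [0, 0, -0.095], [0, 0, -0.095], [0, 0, -0.095], [0, 0, -0.095], [0, 0, -0.095]]}}

```text
t: 2.65
position: [584.3, 26.8, 151.3]
eef_rot: [0.001, 0.789, 0.614, 0.001]
wrist_force: [0.8, -0.1, 0.1]
finger_gap: -0.1
finger_force: 0.0
```

```bash
python3 - <<'E'
from station import bot
from h import *
F={n:bot.grab_frame(n) for n in("wrist","scene")}
pickle.dump(F,open("f1.pkl","wb"))
cv2.imwrite("pics/wr1.png",cv2.resize(F["wrist"]["img"][:,:,::-1],(800,600),interpolation=cv2.INTER_CUBIC))
o=bot.observe();print(o["position"],o["eef_rot"],o["wrist_force"],o["qpos"])
w=F["wrist"]
u=np.array([.242,.970,0]);tail=np.array([609.1,130.7,46])
for n,s,z in(("tail",0,46),("resttop",-85.4,83),("rest",-85.4,64),("pad",-107.4,61)):
    p=tail+s*u;p[2]=z;print(n,p,proj(w,p)*1.5625)
q=tail-85.4*u
n=np.array([-.97,.242,0])
for e in(20,-20):
    p=q+e*n;p[2]=83;print("rest corner",proj(w,p)*1.5625)
E
```

```text
[584.2334547   26.854854   151.09014389] [4.73279050e-04 7.89293007e-01 6.14016413e-01 4.12491710e-04] [ 0.16841314  0.11988707 -0.72851981] [-1.56847709e-01  2.83822452e-01  1.65321995e+00 -4.83319615e-05
  1.20329545e+00  9.16872472e-02]
tail [609.1 130.7  46. ] [388.72961054 103.17086679]
resttop [588.4332  47.862   83.    ] [389.37409111 280.82169568]
rest [588.4332  47.862   64.    ] [389.71489841 272.14924685]
pad [583.1092  26.522   61.    ] [390.07243762 309.52593753]
rest corner [348.90621524 281.02198419]
rest corner [429.84972942 280.62136876]
```

View pics/wr1.png

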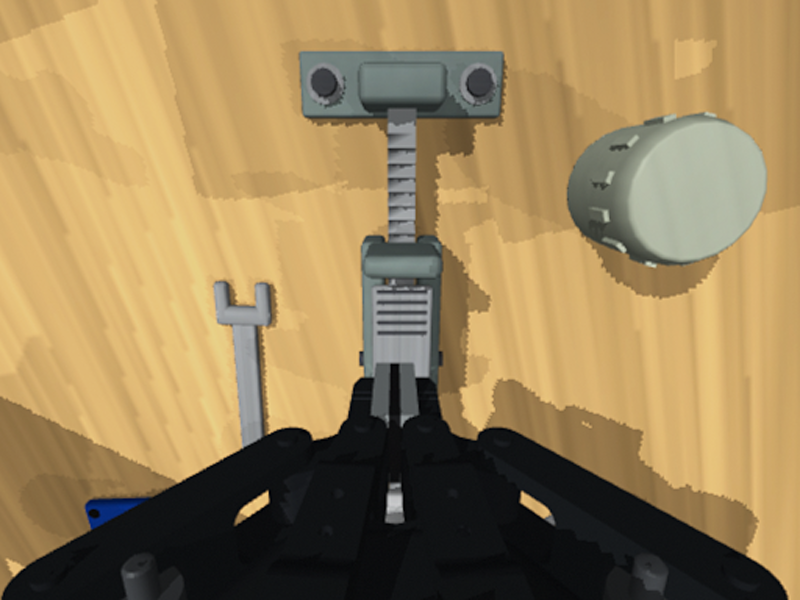

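The wrist view shows the clamp axis at column ≈402, with the tail bracket top at (360–446, 62–108), the rest at (362–441, 242–277) and the fingers at column ≈394. The clamp therefore lies about 4 mm beyond the finger, away from the robot. My top-view estimate seems off sideways, so I'll compare it with the scene view.

```bash
python3 - <<'E'
from station import bot
from h import *
F=pickle.load(open("f1.pkl","rb"))
w=F["wrist"];s=F["scene"]
K,c,M=cam(w);print(c,M.round(3).tolist())
T=np.array([584.23,26.85,151.1])
print("tcp wrist",proj(w,T),"tcp scene",proj(s,T))
a=cv2.resize(w["img"][25:265,205:305,::-1],None,fx=2.5,fy=2.5,interpolation=cv2.INTER_CUBIC)
p=proj(s,T).astype(int);x0,y0=235,150;print(x0,y0)
b=cv2.resize(s["img"][y0:y0+165,x0:x0+150,::-1],None,fx=3.6,fy=3.6,interpolation=cv2.INTER_CUBIC)
o=np.zeros((600,800,3),np.uint8);o[:a.shape[0],:a.shape[1]]=a;o[:b.shape[0],255:255+b.shape[1]]=b
cv2.imwrite("pics/c2.png",o)
E
```

```text
[603.62213187  98.63161787 293.3671805 ] [[0.969, 0.236, 0.072], [-0.247, 0.926, 0.284], [0.0, -0.293, 0.956]]
tcp wrist [250.13606541 246.27622525] tcp scene [300.15460957 206.82565904]
235 150
```

View pics/c2.png

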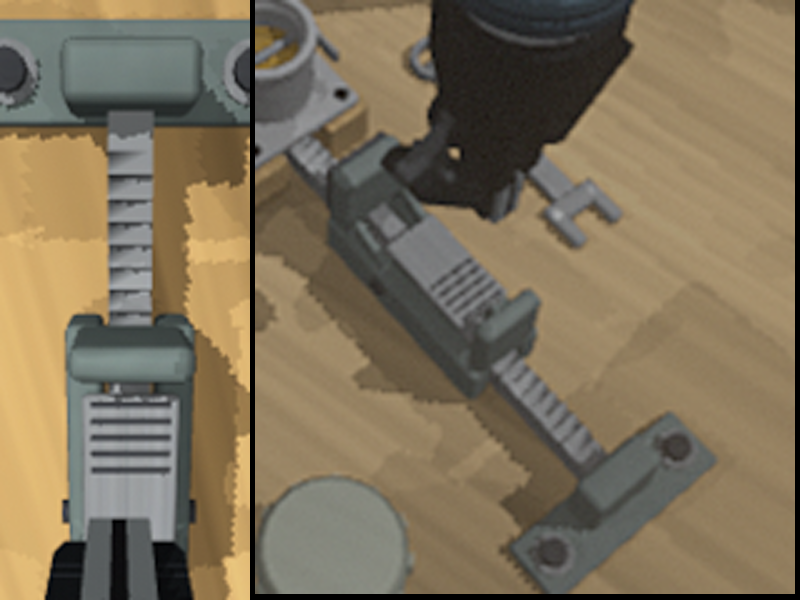

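The enlarged crop puts the rest and pad centre at column 131 and the finger at 120. Using the finger as reference, the clamp line is ≈4 mm toward +tool y, and the rest's front face is near (594, 49). Next I correct and descend over the pad.

Request:
{"method": "apply_moves", "body": {"travel": [[0.006, 0.004, 0], [0.006, 0.004, 0.015], [0.006, 0.004, 0.03], [0.006, 0.004, 0.045], [0.006, 0.004, 0.06], [0.006, 0.004, 0.07], [0.006, 0.004, 0.078], [0.006, 0.004, 0.082], [0.006, 0.004, 0.082], [0.006, 0.004, 0.082]], "dr": [[0, 0, 0], [0, 0, 0], [0, 0, 0], [0, 0, 0], [0, 0, 0], [0, 0, 0], [0, 0, 0], [0, 0, 0], [0, 0, 0], [0, 0, 0]]}}

```text
t: 4.0
position: [589.7, 32.3, 68.8]
eef_rot: [0.0, 0.789, 0.614, 0.0]
wrist_force: [0.1, -0.7, 0.2]
finger_gap: 0.4
finger_force: 0.0
```

```bash
python3 - <<'E'
from station import bot
from h import *
F={n:bot.grab_frame(n) for n in("wrist","scene")}
o=bot.observe();print(o["position"],o["wrist_force"])
a=cv2.resize(F["wrist"]["img"][120:270,195:315,::-1],None,fx=3.3,fy=3.3,interpolation=cv2.INTER_CUBIC)
b=cv2.resize(F["scene"]["img"][170:290,255:375,::-1],None,fx=3.3,fy=3.3,interpolation=cv2.INTER_CUBIC)
o=np.zeros((500,800,3),np.uint8);o[:a.shape[0],:a.shape[1]]=a;o[:b.shape[0],400:400+b.shape[1]]=b
cv2.imwrite("pics/c3.png",o)
E
```

```text
[589.69499577  32.2485738   68.8235701 ] [ 0.17936563  0.74226155 -0.18447975]
```

View pics/c3.png

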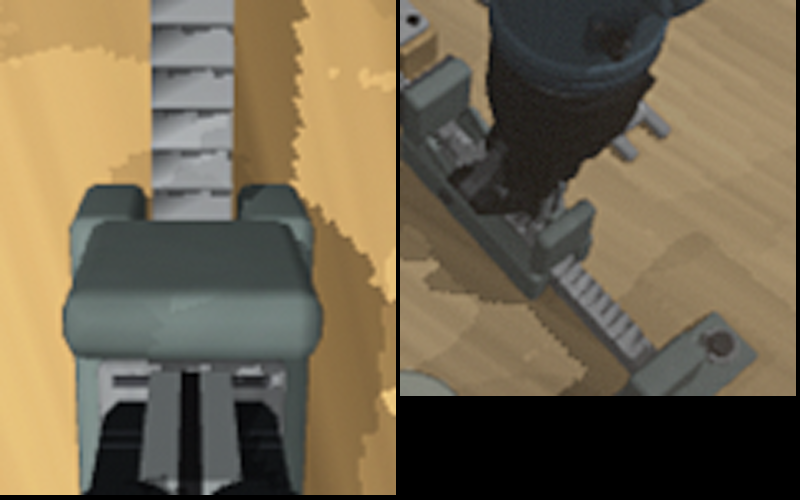

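The finger (column 190) is centred on the rest and pad (193), just in front of the rest and above the pad. Now I press, staying clear of the rest.

Request:
{"method": "apply_moves", "body": {"travel": [[0, 0, 0.004], [0, 0, 0.007], [0, 0, 0.009], [0, 0, 0.011], [0, 0, 0.012], [0, 0, 0.013], [0, 0, 0.014], [0, 0, 0.015], [0, 0, 0.0155], [0, 0, 0.0155]], "dr": [[0, 0, 0], [0, 0, 0], [0, 0, 0], [0, 0, 0], [0, 0, 0], [0, 0, 0], [0, 0, 0], [0, 0, 0], [0, 0, 0], [0, 0, 0]]}}

```text
t: 5.35
position: [589.6, 33.0, 53.5]
eef_rot: [-0.0, 0.789, 0.614, 0.001]
wrist_force: [-1.3, 3.6, 7.0]
finger_gap: 0.1
finger_force: 3.4
```

Fz ≈ 7 N, so the lever is most of the way down. I lower a little more while closing on the rest.

Request:
{"method": "apply_moves", "body": {"travel": [[0, 0, 0.0007], [0.001, 0, 0.001], [0.002, 0, 0.0012], [0.003, 0, 0.0015], [0.004, 0, 0.0017], [0.005, 0, 0.002], [0.006, 0, 0.002], [0.007, 0, 0.002], [0.008, 0, 0.002], [0.008, 0, 0.002]], "dr": [[0, 0, 0], [0, 0, 0], [0, 0, 0], [0, 0, 0], [0, 0, 0], [0, 0, 0], [0, 0, 0], [0, 0, 0], [0, 0, 0], [0, 0, 0]]}}

```text
t: 6.6
position: [591.4, 39.7, 52.2]
eef_rot: [0.0, 0.789, 0.614, -0.0]
wrist_force: [-5.0, 0.0, 12.5]
finger_gap: -0.1
finger_force: 7.6
```

Request:
{"method": "apply_moves", "body": {"travel": [[0.001, 0, -0.0003], [0.002, 0, -0.0005], [0.003, 0, -0.0005], [0.004, 0, -0.0005], [0.005, 0, -0.0005], [0.006, 0, -0.0005], [0.007, 0, -0.0005], [0.008, 0, -0.0005], [0.009, 0, -0.0005], [0.01, 0, -0.0005]], "dr": [[0, 0, 0], [0, 0, 0], [0, 0, 0], [0, 0, 0], [0, 0, 0], [0, 0, 0], [0, 0, 0], [0, 0, 0], [0, 0, 0], [0, 0, 0]]}}

```text
t: 7.85
position: [593.8, 49.2, 52.2]
eef_rot: [0.0, 0.789, 0.614, -0.0]
wrist_force: [-3.3, -3.3, 9.1]
finger_gap: 0.0
finger_force: 7.8
```

```bash
python3 - <<'E'
from station import bot
from h import *
w=bot.grab_frame("wrist");o=bot.observe();print(o["position"],o["wrist_force"],o["moment"])
a=cv2.resize(w["img"][30:250,160:350,::-1],None,fx=2.7,fy=2.7,interpolation=cv2.INTER_CUBIC)
cv2.imwrite("pics/c4.png",a)
E
```

```text
[593.87422354  49.26145591  52.25002064] [-3.85145991 -2.25245998  8.36606318] [-0.21566109  0.6166113  -0.08883671]
```

View pics/c4.png

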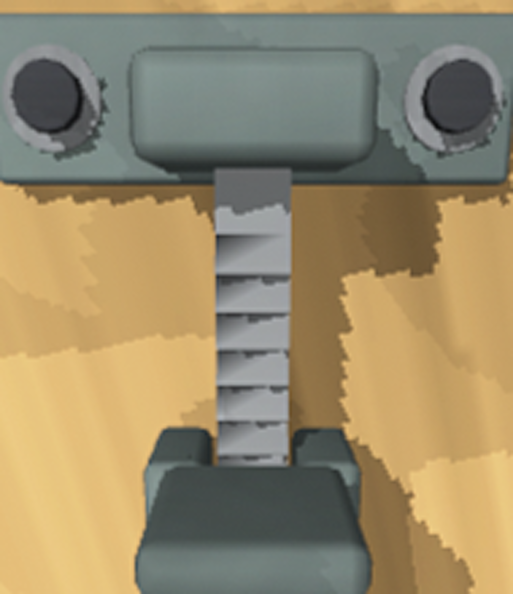

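The jaw is sliding freely: ~3 N along the bar, Fz ≈ 8.5 N, and the bar is still centred in the image. I keep pushing.

Request:
{"method": "apply_moves", "body": {"travel": [[0.002, 0, 0], [0.005, 0, 0], [0.009, 0, 0], [0.013, 0, 0], [0.017, 0, 0], [0.021, 0, 0], [0.025, 0, 0], [0.029, 0, 0], [0.033, 0, 0], [0.036, 0, 0]], "dr": [[0, 0, 0], [0, 0, 0], [0, 0, 0], [0, 0, 0], [0, 0, 0], [0, 0, 0], [0, 0, 0], [0, 0, 0], [0, 0, 0], [0, 0, 0]]}}

```text
t: 9.15
position: [602.7, 84.1, 52.2]
eef_rot: [0.0, 0.789, 0.614, -0.0]
wrist_force: [-3.5, -2.1, 8.7]
finger_gap: -0.1
finger_force: 7.9
```

```bash
python3 - <<'E'
from station import bot
from h import *
w=bot.grab_frame("wrist");o=bot.observe();print(o["position"],o["wrist_force"],o["moment"])
a=cv2.resize(w["img"][30:250,160:350,::-1],None,fx=2.7,fy=2.7,interpolation=cv2.INTER_CUBIC)
cv2.imwrite("pics/c5.png",a)
E
```

```text
[602.76951896  84.51852406  52.24126273] [-3.3376567  -2.20356463  8.28199888] [-0.16068643  0.56633192 -0.06991766]
```

View pics/c5.png

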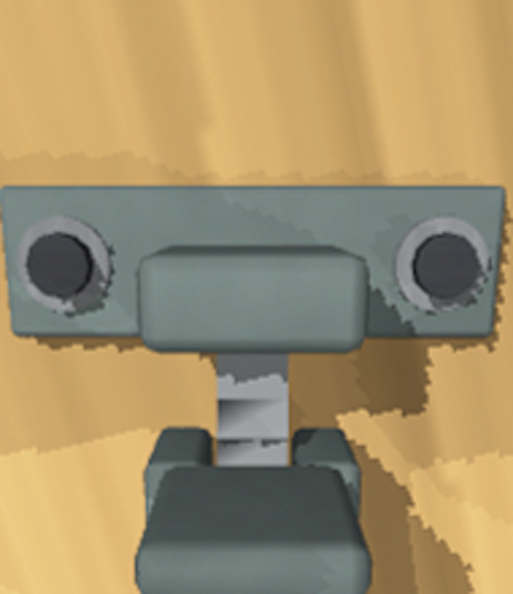

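The jaw's rear moves with the finger, and about 20 mm remain. I go 14 mm further, slower, then creep to contact.

Request:
{"method": "apply_moves", "body": {"travel": [[0.002, 0, 0], [0.004, 0, 0], [0.006, 0, 0], [0.008, 0, 0], [0.01, 0, 0], [0.0115, 0, 0], [0.013, 0, 0], [0.014, 0, 0], [0.015, 0, 0], [0.016, 0, 0]], "dr": [[0, 0, 0], [0, 0, 0], [0, 0, 0], [0, 0, 0], [0, 0, 0], [0, 0, 0], [0, 0, 0], [0, 0, 0], [0, 0, 0], [0, 0, 0]]}}

```text
t: 10.45
position: [606.6, 99.6, 52.2]
eef_rot: [0.0, 0.789, 0.614, -0.0]
wrist_force: [-3.8, -3.0, 8.8]
finger_gap: 0.1
finger_force: 7.8
```

Request:
{"method": "apply_moves", "body": {"travel": [[0.0005, 0, 0], [0.001, 0, 0], [0.0015, 0, 0], [0.002, 0, 0], [0.0025, 0, 0], [0.003, 0, 0], [0.0035, 0, 0], [0.004, 0, 0], [0.0045, 0, 0], [0.005, 0, 0]], "dr": [[0, 0, 0], [0, 0, 0], [0, 0, 0], [0, 0, 0], [0, 0, 0], [0, 0, 0], [0, 0, 0], [0, 0, 0], [0, 0, 0], [0, 0, 0]]}}

```text
t: 11.7
position: [607.8, 104.4, 52.2]
eef_rot: [0.0, 0.789, 0.614, -0.0]
wrist_force: [-3.3, -1.5, 8.5]
finger_gap: -0.2
finger_force: 7.8
```

Request:
{"method": "apply_moves", "body": {"travel": [[0.0004, 0, 0], [0.0007, 0, 0], [0.001, 0, 0], [0.0013, 0, 0], [0.0016, 0, 0], [0.002, 0, 0], [0.0023, 0, 0], [0.0026, 0, 0], [0.003, 0, 0], [0.003, 0, 0]], "dr": [[0, 0, 0], [0, 0, 0], [0, 0, 0], [0, 0, 0], [0, 0, 0], [0, 0, 0], [0, 0, 0], [0, 0, 0], [0, 0, 0], [0, 0, 0]]}}

```text
t: 12.95
position: [608.3, 106.3, 52.2]
eef_rot: [0.001, 0.789, 0.614, -0.001]
wrist_force: [-5.4, -5.5, 10.6]
finger_gap: -0.1
finger_force: 10.0
```

```bash
python3 - <<'E'
from station import bot
from h import *
w=bot.grab_frame("wrist");o=bot.observe();print(o["position"],o["wrist_force"],o["moment"])
a=cv2.resize(w["img"][80:250,160:350,::-1],None,fx=3.5,fy=3.5,interpolation=cv2.INTER_CUBIC)
cv2.imwrite("pics/c6.png",a)
E
```

```text
[608.33541438 106.35017792  52.26962303] [-5.56202951 -6.44328562  9.3160716 ] [-0.87149831  0.81415723 -0.07860042]
```

View pics/c6.png

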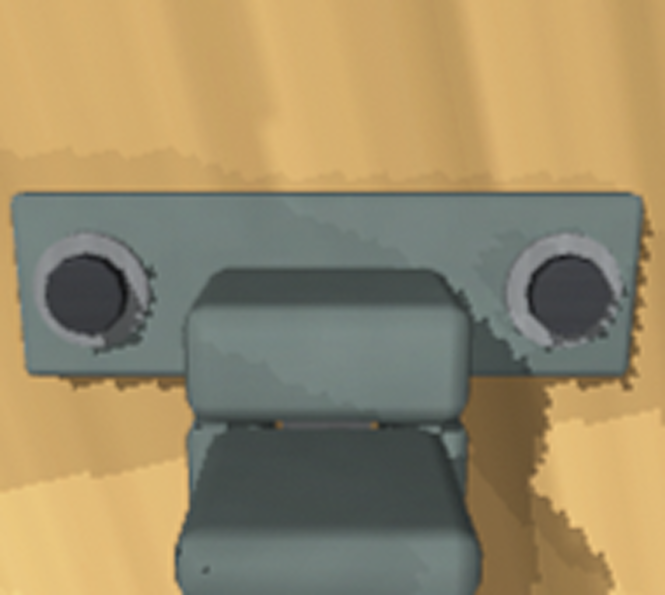

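The jaw's rear end has reached the bracket: no bar gap shows at its base, and the push force rises as motion stalls. A slight further push will confirm it.

Request:
{"method": "apply_moves", "body": {"travel": [[0.0003, 0, 0], [0.0006, 0, 0], [0.0009, 0, 0], [0.0012, 0, 0], [0.0015, 0, 0], [0.0015, 0, 0], [0.0015, 0, 0], [0.0015, 0, 0], [0.0015, 0, 0], [0.0015, 0, 0]], "dr": [[0, 0, 0], [0, 0, 0], [0, 0, 0], [0, 0, 0], [0, 0, 0], [0, 0, 0], [0, 0, 0], [0, 0, 0], [0, 0, 0], [0, 0, 0]]}}

```text
t: 14.25
position: [608.3, 106.4, 52.3]
eef_rot: [0.001, 0.789, 0.614, -0.002]
wrist_force: [-7.2, -12.2, 11.4]
finger_gap: 0.2
finger_force: 13.2
```

It has stalled against the tail at about 12 N. I ease most of the push off while the pad stays pressed, then lift straight up.

Request:
{"method": "apply_moves", "body": {"travel": [[-0.001, 0, 0], [-0.0015, 0, 0], [-0.0015, 0, -0.003], [-0.0015, 0, -0.007], [-0.0015, 0, -0.012], [-0.0015, 0, -0.02], [-0.0015, 0, -0.035], [-0.0015, 0, -0.055], [-0.0015, 0, -0.08], [-0.0015, 0, -0.11]], "dr": [[0, 0, 0], [0, 0, 0], [0, 0, 0], [0, 0, 0], [0, 0, 0], [0, 0, 0], [0, 0, 0], [0, 0, 0], [0, 0, 0], [0, 0, 0]]}}

```text
t: 15.5
position: [608.9, 108.6, 163.7]
eef_rot: [0.0, 0.789, 0.615, 0.001]
wrist_force: [-0.1, -0.6, -0.5]
finger_gap: 0.3
finger_force: 0.0
```

Request:
{"method": "apply_moves", "body": {"travel": [[0, 0, -0.03], [0, 0, -0.06], [0, -0.02, -0.08], [0, -0.05, -0.08], [0, -0.08, -0.08], [0, -0.11, -0.08], [0, -0.14, -0.08], [0, -0.15, -0.08], [0, -0.15, -0.08], [0, -0.15, -0.08]], "dr": [[0, 0, 0], [0, 0, 0], [0, 0, 0], [0, 0, 0], [0, 0, 0], [0, 0, 0], [0, 0, 0], [0, 0, 0], [0, 0, 0], [0, 0, 0]]}}

```text
t: 16.75
position: [464.0, 144.6, 241.9]
eef_rot: [0.0, 0.789, 0.614, 0.001]
wrist_force: [0.7, -0.2, 0.7]
finger_gap: 0.3
finger_force: 0.0
```

```bash
python3 - <<'E'
from station import bot
from h import *
s=bot.grab_frame("scene");t=bot.grab_frame("top");o=bot.observe();print(o["t"],o["position"],o["wrist_force"])
a=cv2.resize(s["img"][130:330,140:370,::-1],(400,348),interpolation=cv2.INTER_CUBIC)
b=cv2.resize(t["img"][100:330,110:400,::-1],(400,317),interpolation=cv2.INTER_CUBIC)
o=np.zeros((350,800,3),np.uint8);o[:348,:400]=a;o[:317,400:]=b
cv2.imwrite("pics/c7.png",o)
E
```

```text
16.85 [463.79266708 144.42388195 241.39908228] [0.31000303 0.87568986 0.23584844]
```

View pics/c7.png

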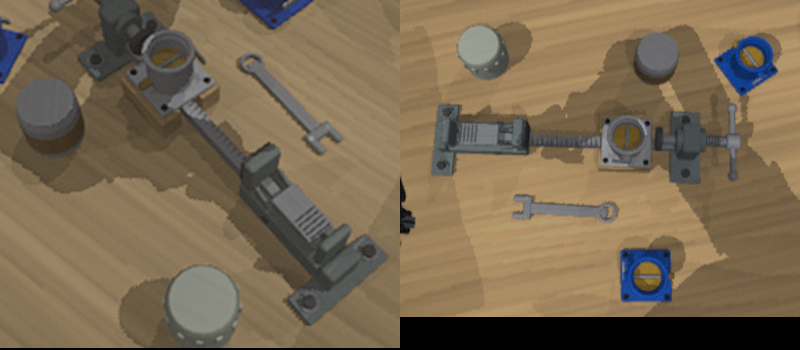

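The jaw rests against the tail bracket (scene crop (330,250), top crop (450,135)) with the lever up. The throttle, filter, tin and spanner are where they were, and the robot is clear. I'm handing the job in.

```bash
python3 -c "
from station import bot
print(bot.job_done())"
```

```text
the job is handed in; nothing more can be done
None
```

The bar clamp is open: with the release lever held down, the jaw slid back until it stalled against the tail bracket, then I let go and moved clear. The last pictures show the throttle body, oil filter, tin and spanner where they were, and the job was handed in at about 17 s.

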